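# Read a fired enamel sample under the colour reader

## Robot

A 7-joint arm with a two-finger parallel gripper is mounted at the origin on the work surface. World frame = base frame: x ahead of the robot, y to its left, z up, the work surface at z = 0. Lengths are in m, angles in rad, forces in N, time in s.
With the tool pointing down it reaches from about 0.4 to 0.875 m from the base axis. Payload 6.5 kg.
Tool frame: the origin (TCP) lies at the very end of the fingers, on their centre line; the grasp point (between the pads) lies arm.tcp_to_grasp behind it (arm.tcp_to_grasp is the distance from the TCP to the grasp point, in m); z points along the fingers, y is the direction in which the jaws open and shut (so a half turn about z gives the same grasp; the last joint's range is limited). The gripper opens to 88 mm and grips with 3 to 60 N. Pads are 18 mm wide; open, the fingers measure 123 mm over their backs; the gripper's body (75 mm by 187 mm) begins 45 mm behind the grasp point.
Start: joints at [-1.212, 0.536, -0.004, 1.538, 0.003, 1.067, -0.071], TCP at [0.268, 0.592, 0.239] pointing down, gripper open.
Joint ranges: [-2.7, 2.7], [-0.37, 2.16], [-1.27, 1.26], [0.24, 2.4], [-1.31, 4.45], [0.19, 1.91], [-2.76, 2.76]. Speed limits (rad/s): [2.39, 2.39, 3.14, 3.14, 3.14, 3.14, 3.14].

## Interface

Orientations are given as a unit quaternion [w, x, y, z].
In Python, from station import arm gives the robot as it stands. The module is installed in compiled form; this text tells all that it offers.
- The arm moves only by the tool move_arm, never from a script. Its argument "increments" is a list that holds one entry, the list of rows, each a list of 7 numbers: the turn, a rotation vector about the world's x, y, z in degrees, then the shift along the world's x, y, z in mm, then the closure in counts, from 0 (fully open) to 255 (shut). A call has 1 to 12 rows; each row shifts and turns the commanded pose from where the row before left it; what a row does not reach is not made up. A row lasts 1/10 s, in which the tool goes at most 50 mm and 8.59 degrees, less where a joint would pass 70% of its speed; a pose out of reach is approached as far as the arm can. A call is refused whole if a number of a shift passes 50 or a number of a turn 8.59, either way. A call with a gripper value outside its range is refused whole. The fingers move at their own pace and stop on an object; the grip force is fixed at half the most. Time passes only in rows, so rows that do not move let the fingers close. It gives the time, the measured TCP pose, the force and the opening at its end, in the units of the state.
- arm.sense(): the state, without advancing time (a new reading comes with each control period).
- arm.read_camera(name): name is "scene" or "top" or "wrist"; returns (picture, depth): 480x640x3 uint8, red, green, blue; 480x640 float32, m along the optical axis (not along the pixel's ray), 0 where there is no reading.
- arm.camera_params(name): a dict with "camera_matrix" (3x3 intrinsics, pixels), "R" (3x3) and "t" (3): a world point X has camera coordinates R X + t. Camera axes: x right, y down, z forward; pixel columns grow to the right and rows downward; lengths in m; the calibration is good to about 2 mm. A picture is of the moment at which its call begins: read the wrist's pose just before it. camera_params takes no time and is no camera call; for the wrist camera it gives the pose at the moment of the call.
- arm.close_job(): hands the job in, once; it reports no verdict.
The state is a dict: "time": time; "joint_pos": joint angles; "qd": joint speeds; "joint_torque": joint torques, N m; "tool_pos": TCP position; "tcp_rot": TCP orientation; "force": force on the tool from outside, world axes, zero at the start; "wrist_torque": the same for the moment, N m; "finger_gap": opening from 0.0 (shut) to 1.0 (fully open).
Only numpy, scipy, OpenCV 4.12 (cv2) and the standard library are available. Lean on these libraries where they do the work, as an engineer would, in place of code of your own. Each camera call takes 0.05 s, during which the arm holds its last target. There are 200 camera calls.

## Task

Lay the sample slide, nose first, in the infeed guide of the colour reader and push it gently, without ever forcing it, under the low head until it is fully home against the backstop. Then let go of it and press the read key on top of the head all the way down, and leave the mugs and other things on the bench where they are.

Things in the scene. Friction and masses are not known exactly. Their poses are not given: they have to be found in the camera images.
- reader: Bench colour reader, fixed: low grey bed 390 x 112 mm, top face 18 mm above the table, bridged by a white head. Origin on the table; own +x = feed direction, z up. Bed x -205 to +185 mm; open apron up to x -50, guide of two low rails (9 mm high) beyond. Head: box over x 20 to 100, y -75 to 75 mm, top at z 128, flat underside 14 mm above the bed: fingers do not fit under it.
- guide_mouth (a point): Start of the straight guide on the bed: own x 0, y 0, z 18 mm of the reader. From here to x +142 the rails are 63 mm apart; before it they flare out to 84 mm at x -49. The backstop, a rigid steel block across the rails, has its face clamped anywhere from x 68 to 110, unseen under the head, different each time: home must be felt, a steep rise above the sliding resistance, to 10 to 12 N in all.
- gantry: Upper part of the reader, fixed on the bed: rails, legs, head, sprung pad, backstop; same axes. Origin at the foot of the low passage under the head: own x 20, y 0, z 18 mm of the reader. Inside, at reader x 28 to 60, the pad in the -y rail presses the slide to the +y rail: a push of some 3 to 7 N slides it past, and its friction holds the slide when let go. Over 18 N on any of it is forcing.
- slide: Sample slide, loose, about 0.45 kg, 190 x 60 mm, flat: grey front part 8 mm thick with a cream enamelled plate on it (11 mm high there), steel tail part (own x -95 to -35) 12 mm thick with an upright black grip bar. Origin: centre of the underside; own +x to the nose (rounded corners, x +95), z up. Bar: 12 mm wide (y), 36 long (x -68 to -32), z 12 to 46 mm. Centre of mass near x -40.
- slide_grip (a point): Point in the slide's grip bar, 10 mm below its top: own x -50, y 0, z 36 mm of the slide.
- slide_nose (a point): Middle of the slide's nose edge: own x +95, y 0, z 4 mm of the slide.
- key_top (a point): Centre of the top of the read key: round black push key, 24 mm across, on top of the head near its front edge (own x 40, y 0, z 146 mm of the reader), pressed straight down.
- key (a joint): Travel of the read key: 0 up, 0.006 m fully down (about 4 N); springs back.
- mug_a: Bystander: cream enamel mug upside down, 88 mm across the rim, 78 mm high, handle at own +x; origin at the centre of its underside.
- mug_b: Bystander: a second such mug, upside down.
- mug_d: Bystander: a third such mug, upside down.
- mug_c: Bystander: pale mug standing upright, 80 mm across, 80 mm high; origin at the centre of its underside.
- test_plate: Bystander: loose enamelled plate 98 x 60 x 4 mm without a slide; origin at the centre of its underside.
- glaze_jar: Bystander: cream jar, 60 mm across, 85 mm high; origin at the centre of its underside.
- brush: Bystander: brush 190 mm long, lying.

How it is judged:
By the outcome, as a careful person would: the job done as asked, in the order asked, and still so for the second after the job is handed in, with the robot touching nothing.
It also fails if it takes over 72 s, if anything falls off the work surface, if the arm or the gripper's body presses on something with over 40 N, if the wrist force passes 120 N, or if a joint passes its speed limit or range.

## Working session

There is one attempt and no reset: what is moved stays moved. The work goes in short steps, Python scripts to look and compute and a tool call to move; the robot and the scene stay as the last step left them, time stands still between calls to the robot, and variables do not carry over. Pictures are saved under pics/ and viewed, about 8 in all and at most 12, crops included, and the job is handed in when it is done.

Besides the shell and the picture viewer there is one more tool, called after "Request:" as name([rows], argument=value, ...), one row to a line, values as JSON. move_arm: Moves the arm, as the interface text tells. Its arguments: {"type":"object","properties":{"increments":{"type":"array"}},"required":["increments"]}

```bash
mkdir -p pics; python3 - <<'E'
from station import arm
import cv2,numpy as np
for n in("top","scene"):
    p,d=arm.read_camera(n); c=arm.camera_params(n)
    np.savez(f"{n}.npz",p=p,d=d,K=c["camera_matrix"],R=c["R"],t=c["t"])
    cv2.imwrite(f"pics/{n}.png",p[...,::-1])
    print(n,c)
print(arm.tcp_to_grasp,arm.sense())
E
```

```text
top {'camera_matrix': array([[444.82168351,   0.        , 322.23779883],
       [  0.        , 444.82168351, 240.24554695],
       [  0.        ,   0.        ,   1.        ]]), 'R': array([[-1.74224903e-02, -9.99847466e-01, -1.22569423e-03],
       [-9.94579315e-01,  1.74563508e-02, -1.02504933e-01],
       [ 1.02510694e-01, -5.66841074e-04, -9.94731741e-01]]), 't': array([-0.01109841,  0.56804227,  0.91345526])}
scene {'camera_matrix': array([[589.16054139,   0.        , 317.89849185],
       [  0.        , 589.16054139, 235.63245793],
       [  0.        ,   0.        ,   1.        ]]), 'R': array([[-0.77470062,  0.63230216,  0.00573883],
       [ 0.53339261,  0.65833649, -0.53111711],
       [-0.33960458, -0.4083957 , -0.84727899]]), 't': array([ 0.44006498, -0.22580755,  1.48995499])}
0.0187 {'time': 0.1, 'joint_pos': array([-1.21220452,  0.53708084, -0.00441747,  1.5387945 ,  0.00259487,
        1.06728779, -0.07118883]), 'qd': array([ 5.60458883e-05, -1.13990709e-03, -4.91281387e-04, -1.81965249e-03,
       -1.53666604e-03, -6.52530954e-04,  5.01552689e-04]), 'joint_torque': array([ 1.55166086e-03, -5.72077131e+01,  9.93155502e-01, -2.52231896e+01,
       -5.62545983e-02,  1.34812802e-02,  7.80811456e-05]), 'tool_pos': array([0.26767576, 0.59170659, 0.23792521]), 'tcp_rot': array([-1.04757843e-04,  2.10772066e-01,  9.77534922e-01, -7.75361852e-04]), 'force': array([ 0.07594111, -0.12242261,  0.57262869]), 'wrist_torque': array([-0.04093935, -0.02233695,  0.07246807]), 'finger_gap': 1.0018265812320801}
```

View pics/top.png

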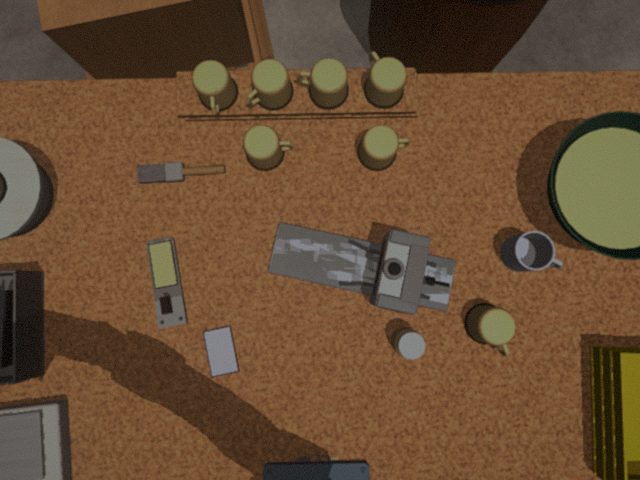

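View pics/scene.png

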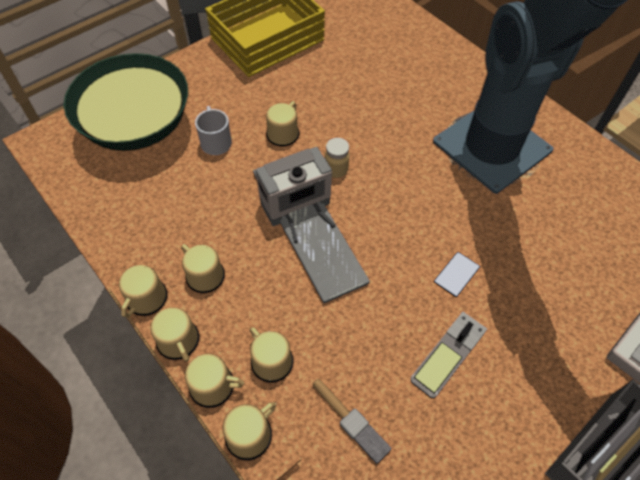

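The top view shows the slide at about (167,283), with its nose (cream end) up in the image. The reader is at about (365,268), feeding right, with its key at (394,268) and the apron's left end at about (275,250). The scene view agrees.

```bash
cat > h.py <<'E'
import numpy as np,cv2
def ray(uv,z,K,R,t):
    uv=np.atleast_2d(uv).astype(float); r=np.c_[uv,np.ones(len(uv))]@np.linalg.inv(K).T@R
    C=-R.T@t; return C+r*((z-C[2])/r[:,2])[:,None]
def cloud(d,K,R,t):
    v,u=np.mgrid[:d.shape[0],:d.shape[1]]
    c=np.stack([u,v,np.ones_like(u)],-1)*d[...,None]
    c=(c@ (np.linalg.inv(K).T*1)) 
    return (c-t)@R
E
python3 - <<'E'
import numpy as np,cv2
from h import *
f=np.load("top.npz");p,d,K,R,t=[f[k] for k in("p","d","K","R","t")]
W=cloud(d,K,R,t); print("table z",np.median(W[300:400,180:200,2]),np.std(W[300:400,180:200,2]))
hsv=cv2.cvtColor(p,cv2.COLOR_RGB2HSV)
def big(m,box):
    x0,y0,x1,y1=box;q=np.zeros(m.shape,np.uint8);q[y0:y1,x0:x1]=m[y0:y1,x0:x1]
    q=cv2.morphologyEx(q,cv2.MORPH_CLOSE,np.ones((5,5)))
    c=max(cv2.findContours(q,0,1)[0],key=cv2.contourArea);return c[:,0,:]
g=((hsv[...,1]<90)|((hsv[...,0]>22))).astype(np.uint8)
# slide
c=big(g,(135,225,200,340)); w=ray(c,0.010,K,R,t)
r=cv2.minAreaRect((w[:,:2]*1000).astype(np.float32)); print("slide",r,cv2.boxPoints(r).tolist())
# plane of cream part
m=((hsv[...,0]>22)&(hsv[...,0]<40)&(hsv[...,1]>90)).astype(np.uint8); c=big(m,(140,230,195,300)); w=ray(c,0.011,K,R,t)
r=cv2.minAreaRect((w[:,:2]*1000).astype(np.float32)); print("plate",r)
# bed: apron portion
c=big(g,(255,210,345,300)); w=ray(c,0.018,K,R,t);print("apron",cv2.minAreaRect((w[:,:2]*1000).astype(np.float32)))
ap=w
c=big(g,(255,210,470,325)); 
# head top by depth
z=W[...,2]; m=((z>.115)&(z<.137)).astype(np.uint8); c=big(m,(360,210,450,330)); w=W[c[:,1],c[:,0]]
r=cv2.minAreaRect((w[:,:2]*1000).astype(np.float32)); print("head",r,cv2.boxPoints(r).tolist())
m=((z>.138)&(z<.16)).astype(np.uint8); c=big(m,(360,210,450,330)); print("key",W[c[:,1],c[:,0]].mean(0),len(c))
v=cv2.resize(p[205:365,130:470],None,fx=2.35,fy=2.35,interpolation=cv2.INTER_CUBIC); v=cv2.convertScaleAbs(v,alpha=1.4)
cv2.imwrite("pics/crop.png",v[...,::-1])
E
```

```text
table z -0.000938769646275103 0.057220788626214686
slide ((486.7833251953125, 316.132080078125), (189.61671447753906, 63.061954498291016), 9.988394737243652) [[387.9429931640625, 330.7407531738281], [398.8809814453125, 268.6346130371094], [585.6236572265625, 301.5234069824219], [574.6856689453125, 363.6295471191406]]
plate ((524.4926147460938, 322.36083984375), (94.87705993652344, 46.68714141845703), 10.071501731872559)
apron ((538.22998046875, 3.7972183227539062), (167.9066162109375, 111.4581069946289), 76.63916778564453)
head ((508.1260986328125, -123.1480941772461), (182.5737762451172, 150.08511352539062), 76.601806640625) [[413.9732360839844, -194.56179809570312], [559.9734497070312, -229.33909606933594], [602.2789306640625, -51.73439025878906], [456.27874755859375, -16.95709228515625]]
key [ 0.50102916 -0.15276476  0.13873817] 60
```

View pics/crop.png

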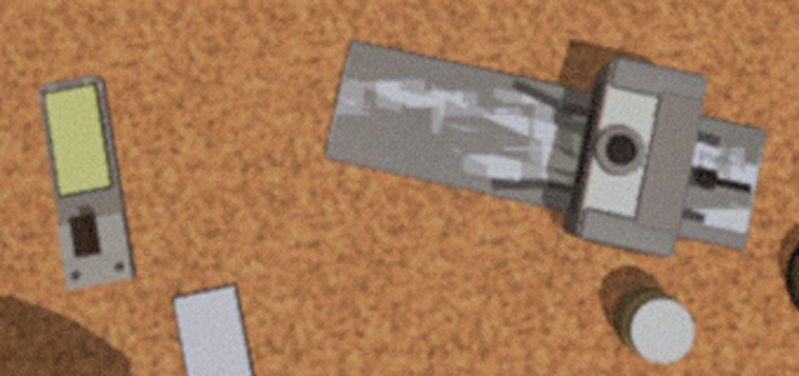

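Measured poses:
- **Slide:** centre about (487, 316) mm, yaw 10°, with the grip at about (437.5, 307.4).
- **Reader:** origin about (510, -114) mm, yaw -103.4°. The depth-based key position, (501, -153), agrees with this.

Next I'll move above the grip.

Request:
move_arm([
  [[0,0,4.3,21,-36,-8,0],[0,0,4.3,21,-36,-8,0],[0,0,4.3,21,-36,-8,0],[0,0,4.3,21,-36,-8,0],[0,0,4.3,21,-36,-8,0],[0,0,4.3,21,-36,-8,0],[0,0,4.3,21,-36,-8,0],[0,0,4.3,21,-36,-8,0],[0,0,0,0,0,0,0],[0,0,0,0,0,0,0]],
])

```text
time: 1.1
tool_pos: [0.4361, 0.3033, 0.1744]
tcp_rot: [-0.0, -0.086, 0.996, -0.0]
force: [-0.7, 0.5, 0.9]
finger_gap: 0.999
```

```bash
cat > w.py <<'E'
from station import arm
import cv2,numpy as np,sys
from h import *
n=sys.argv[1]
s=arm.sense(); c=arm.camera_params("wrist"); p,d=arm.read_camera("wrist")
K,R,t=c["camera_matrix"],c["R"],c["t"]
np.savez(f"{n}.npz",p=p,d=d,K=K,R=R,t=t)
cv2.imwrite(f"pics/{n}.png",p[...,::-1])
q=s["tcp_rot"]; from scipy.spatial.transform import Rotation as Ro
M=Ro.from_quat(np.r_[q[1:],q[0]]).as_matrix()
print(s["time"],"tcp",s["tool_pos"]*1000,"z",M[:,2],"yaw y",np.degrees(np.arctan2(M[1,1],M[0,1])),"F",s["force"],"gap",s["finger_gap"],"j",s["joint_pos"].round(2))
E
python3 w.py w1
```

```text
1.1 tcp [436.12875927 303.25770075 174.39999958] z [-6.67994654e-04 -4.59470166e-04 -9.99999671e-01] yaw y 99.88729222859355 F [-0.74168373  0.47235053  0.93856667] gap 0.9994882782744897 j [-0.63  0.42 -0.08  1.91  0.04  0.82  1.01]
```

View pics/w1.png

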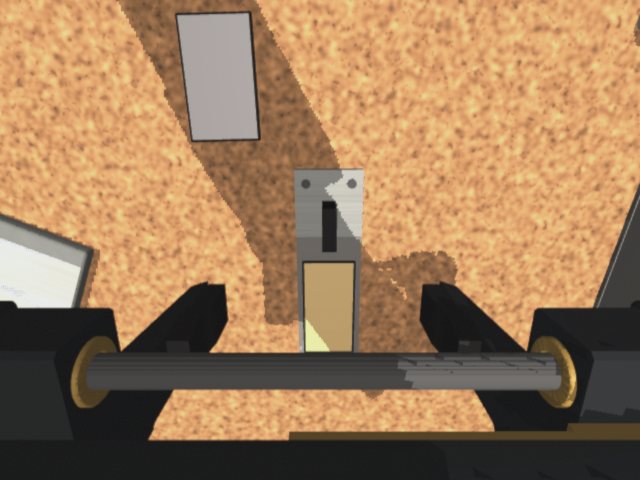

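The wrist view shows the bar as a dark box at columns 322–337, rows 201–251. The tail corners are at (294,170) and (364,169), and the slide's long edges run nearly vertical.

```bash
python3 - <<'E'
import numpy as np,cv2
from h import *
f=np.load("w1.npz");p,K,R,t=[f[k] for k in("p","K","R","t")]
m=(p.max(2)<60).astype(np.uint8);m[:195]=0;m[260:]=0;m[:,:310]=0;m[:,350:]=0
c=max(cv2.findContours(m,0,1)[0],key=cv2.contourArea)[:,0]
w=ray(c,.046,K,R,t)*1000
print("bar top plane",cv2.minAreaRect(w[:,:2].astype(np.float32)), c.min(0),c.max(0))
print("tail corners",ray([(294,170),(364,169)],.012,K,R,t)*1000)
print("plate corners",ray([(303.5,262),(354.5,262)],.011,K,R,t)*1000)
E
```

```text
bar top plane ((432.7950439453125, 307.9828796386719), (41.223243713378906, 10.58584213256836), 9.876199722290039) [322 201] [335 251]
tail corners [[397.40249864 272.05479696  12.        ]
 [386.29428552 330.932162    12.        ]]
plate corners [[479.31896654 293.14499828  11.        ]
 [471.20892432 339.72894355  11.        ]]
```

Request:
move_arm([
  [[0,0,0,0,3,-40,0],[0,0,0,0,3,-40,0],[0,0,0,0,0,-40,0],[0,0,0,0,0,-24,0],[0,0,0,0,0,-12,0],[0,0,0,0,0,0,0],[0,0,0,0,0,0,255],[0,0,0,0,0,0,255],[0,0,0,0,0,0,255],[0,0,0,0,0,0,255],[0,0,0,0,0,0,255],[0,0,0,0,0,0,255]],
])

```text
time: 2.35
tool_pos: [0.436, 0.3103, 0.0189]
tcp_rot: [0.0, -0.088, 0.996, 0.0]
force: [0.3, -0.4, -0.7]
finger_gap: 0.482
```

Request:
move_arm([
  [[0,0,0,0,0,0,255],[0,0,0,0,0,0,255],[0,0,0,0,0,0,255]],
])

```text
time: 2.65
tool_pos: [0.4358, 0.3102, 0.0187]
tcp_rot: [-0.0, -0.088, 0.996, -0.0]
force: [-0.5, 0.5, -1.0]
finger_gap: 0.208
```

Request:
move_arm([
  [[0,0,0,0,0,0,255],[0,0,0,0,0,0,255],[0,0,0,0,0,0,255],[0,0,0,0,0,0,255]],
])

```text
time: 3.05
tool_pos: [0.4359, 0.3095, 0.0186]
tcp_rot: [-0.0, -0.087, 0.996, -0.0]
force: [0.6, -3.8, 1.9]
finger_gap: 0.131
```

Request:
move_arm([
  [[0,0,0,0,0,10,255],[0,0,0,0,0,20,255],[0,0,0,0,0,30,255],[0,0,0,0,0,30,255],[0,0,0,0,0,0,255],[0,0,0,0,0,0,255]],
])

```text
time: 3.65
tool_pos: [0.4357, 0.3107, 0.1089]
tcp_rot: [0.0, -0.088, 0.996, 0.0]
force: [0.1, 0.2, -4.6]
finger_gap: 0.134
```

Request:
move_arm([
  [[0,0,-3.3,3.2,-8,0,255],[0,0,-6.3,6.2,-15,0,255],[0,0,-6.3,6.2,-15,0,255],[0,0,-6.3,6.2,-15,0,255],[0,0,-6.3,6.2,-15,0,255],[0,0,-6.3,6.2,-15,0,255],[0,0,-6.3,6.2,-15,0,255],[0,0,-6.3,6.2,-15,0,255],[0,0,-6.3,6.2,-15,0,255],[0,0,-6.3,6.2,-15,0,255]],
])

```text
time: 4.65
tool_pos: [0.4937, 0.1664, 0.107]
tcp_rot: [-0.001, 0.424, 0.906, -0.001]
force: [0.2, 0.9, -4.4]
finger_gap: 0.132
```

Request:
move_arm([
  [[0,0,-6.3,6.2,-15,0,255],[0,0,-6.3,6.2,-15,0,255],[0,0,-6.3,6.2,-15,0,255],[0,0,-6.3,6.2,-15,0,255],[0,0,-6.3,6.2,-15,0,255],[0,0,-6.3,6.2,-15,0,255],[0,0,-6.3,6.2,-15,0,255],[0,0,-6.3,6.2,-15,0,255],[0,0,-3.0,3,-7,0,255],[0,0,0,0,0,0,255],[0,0,0,0,0,0,255]],
])

```text
time: 5.75
tool_pos: [0.5467, 0.0411, 0.1079]
tcp_rot: [-0.001, 0.784, 0.621, -0.001]
force: [-0.7, 0.5, -4.7]
finger_gap: 0.132
```

Request:
move_arm([
  [[0,0,0,0,0,-15,255],[0,0,0,0,0,-25,255],[0,0,0,0,0,-9,255],[0,0,0,0,0,0,255],[0,0,0,0,0,0,255]],
])

```text
time: 6.25
tool_pos: [0.5476, 0.0404, 0.0598]
tcp_rot: [-0.0, 0.784, 0.62, -0.0]
force: [0.1, -0.5, -3.5]
finger_gap: 0.136
```

```bash
python3 w.py w2; python3 - <<'E'
from station import arm
import cv2,numpy as np
p,d=arm.read_camera("top");np.savez("top2p.npz",p=p,d=d)
a=cv2.imread("pics/w2.png"); b=cv2.resize(p[200:330,250:470,::-1],(640,378),interpolation=cv2.INTER_CUBIC)
v=cv2.resize(np.vstack([a,b]),None,fx=.69,fy=.69,interpolation=cv2.INTER_AREA);print(v.shape);cv2.imwrite("pics/c2.png",v)
E
```

```text
6.25 tcp [547.56900087  40.37506876  59.79483982] z [-6.68967249e-05 -9.56114579e-06 -9.99999998e-01] yaw y -13.309472936519489 F [ 0.12322124 -0.53717428 -3.54471444] gap 0.13608765137663345 j [-0.45  0.67  0.4   1.93 -0.42  0.62 -0.02]
(592, 442, 3)
```

View pics/c2.png

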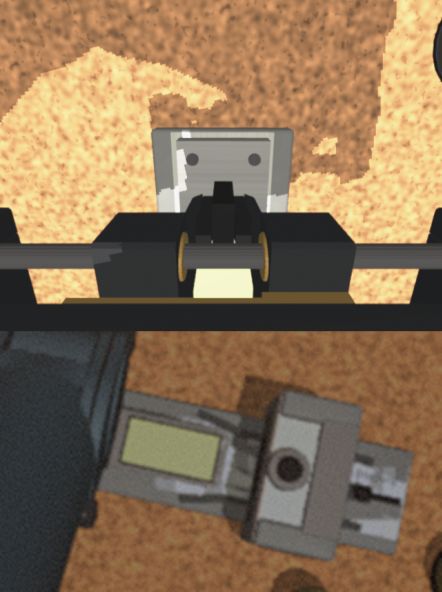

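The wrist view shows the bed's end edge with corners at about (220,187) and (423,187), and the slide's tail corners at about (258,201) and (391,201). The top view shows the nose entering the flare, roughly centred. I'll compute the lateral offset.

```bash
python3 - <<'E'
import numpy as np,cv2
from h import *
f=np.load("w2.npz");p,K,R,t=[f[k] for k in("p","K","R","t")]
g=cv2.cvtColor(p,cv2.COLOR_RGB2HSV)
print("sat rows at col 322",[(r,int(g[r,322,1]),int(g[r,322,2])) for r in range(178,212,2)])
for r in(195,230,260): print(r,[(c,int(g[r,c,1]),int(g[r,c,2])) for c in list(range(206,290,4))+list(range(360,440,4))])
B=ray([(220,187),(423,187)],.018,K,R,t)*1000; S=ray([(258,201),(391,201)],.0532,K,R,t)*1000
o=np.array([510.2,-114]);a=np.radians(-103.4);u=np.array([np.cos(a),np.sin(a)]);v=np.array([-u[1],u[0]])
for n,X in(("bed",B),("slide",S),("tcp",np.array([[547.57,40.38,0]]))):
    for x in X: print(n,x[:2].round(1),"reader",((x[:2]-o)@u).round(1),((x[:2]-o)@v).round(1))
# top view plate at its height
f=np.load("top.npz");K,R,t=[f[k] for k in("K","R","t")];p=np.load("top2p.npz")["p"]
g=cv2.cvtColor(p,cv2.COLOR_RGB2HSV);m=((g[...,0]>22)&(g[...,0]<40)&(g[...,1]>70)).astype(np.uint8);m[:220]=0;m[300:]=0;m[:,:285]=0;m[:,370:]=0
c=max(cv2.findContours(m,0,1)[0],key=cv2.contourArea)[:,0];w=ray(c,.052,K,R,t)*1000
r=cv2.minAreaRect(w[:,:2].astype(np.float32));x=np.array(r[0]);print(r,"reader",(x-o)@u,(x-o)@v)
E
```

```text
sat rows at col 322 [(178, 130, 171), (180, 129, 180), (182, 130, 189), (184, 115, 159), (186, 18, 87), (188, 12, 105), (190, 14, 125), (192, 22, 186), (194, 23, 196), (196, 23, 196), (198, 21, 191), (200, 15, 102), (202, 11, 93), (204, 12, 132), (206, 15, 156), (208, 13, 157), (210, 15, 155)]
195 [(206, 113, 244), (210, 101, 246), (214, 85, 246), (218, 102, 242), (222, 14, 126), (226, 12, 129), (230, 14, 130), (234, 12, 129), (238, 12, 129), (242, 12, 129), (246, 15, 138), (250, 21, 191), (254, 22, 194), (258, 22, 199), (262, 21, 191), (266, 2, 247), (270, 2, 247), (274, 0, 246), (278, 23, 192), (282, 21, 191), (286, 22, 195), (360, 22, 196), (364, 21, 196), (368, 22, 197), (372, 20, 190), (376, 21, 194), (380, 22, 195), (384, 22, 194), (388, 21, 195), (392, 23, 189), (396, 21, 183), (400, 12, 126), (404, 12, 125), (408, 12, 126), (412, 12, 127), (416, 12, 127), (420, 10, 124), (424, 16, 115), (428, 130, 184), (432, 130, 175), (436, 131, 202)]
230 [(206, 120, 240), (210, 100, 246), (214, 88, 246), (218, 94, 246), (222, 68, 149), (226, 14, 130), (230, 14, 129), (234, 10, 129), (238, 
[... 806 characters left out ...]
, 149), (282, 14, 149), (286, 17, 150), (360, 14, 150), (364, 14, 150), (368, 14, 150), (372, 15, 150), (376, 14, 149), (380, 14, 149), (384, 14, 149), (388, 15, 155), (392, 22, 185), (396, 12, 128), (400, 12, 130), (404, 12, 128), (408, 12, 127), (412, 10, 126), (416, 12, 126), (420, 90, 131), (424, 130, 161), (428, 131, 200), (432, 94, 246), (436, 106, 246)]
bed [504.1  98.7] reader -205.5 -55.2
bed [608.4  74. ] reader -205.6 51.9
slide [529.4  91.9] reader -204.7 -29.0
slide [585.6  78.6] reader -204.8 28.7
tcp [547.6  40.4] reader -158.8 0.6
((527.9295654296875, -45.097572326660156), (95.01075744628906, 46.115875244140625), 76.41309356689453) reader -71.13540920888516 1.2789004221809057
```

Aligned to about 1 mm and 0.3°, with the nose at about x -15 in the flare. I'll lower it gently.

Request:
move_arm([
  [[0,0,0,0,0,-8,255],[0,0,0,0,0,-8,255],[0,0,0,0,0,-4,255],[0,0,0,0,0,-1,255],[0,0,0,0,0,0,255],[0,0,0,0,0,0,255]],
])

```text
time: 6.95
tool_pos: [0.5476, 0.0402, 0.0388]
tcp_rot: [0.0, 0.784, 0.62, 0.0]
force: [0.3, -0.1, -4.7]
finger_gap: 0.133
```

Request:
move_arm([
  [[0,0,0,0,0,-1,255],[0,0,0,0,0,0,255],[0,0,0,0,0,0,255]],
])

```text
time: 7.25
tool_pos: [0.5475, 0.0402, 0.0378]
tcp_rot: [0.0, 0.784, 0.62, 0.0]
force: [0.4, -0.3, -4.7]
finger_gap: 0.131
```

Request:
move_arm([
  [[0,0,0,0,0,-1,255],[0,0,0,0,0,0,255],[0,0,0,0,0,0,255]],
])

```text
time: 7.55
tool_pos: [0.5476, 0.0402, 0.0367]
tcp_rot: [0.0, 0.784, 0.62, 0.0]
force: [-0.6, 0.6, -3.8]
finger_gap: 0.132
```

Request:
move_arm([
  [[0,0,0,0,0,-0.6,255],[0,0,0,0,0,0,255],[0,0,0,0,0,0,120],[0,0,0,0,0,0,120],[0,0,0,0,0,0,120],[0,0,0,0,0,0,120]],
])

```text
time: 8.15
tool_pos: [0.5476, 0.0402, 0.0361]
tcp_rot: [0.0, 0.784, 0.62, 0.0]
force: [0.6, 0.6, 0.0]
finger_gap: 0.473
```

Request:
move_arm([
  [[0,0,0,0,0,10,120],[0,0,0,0,0,20,120],[0,0,0,0,0,20,120],[0,0,0,2.4,10,0,255],[0,0,0,2.4,10,0,255],[0,0,0,2.4,10,0,255],[0,0,0,0,0,0,255],[0,0,0,0,0,0,255],[0,0,0,0,0,0,255],[0,0,0,0,0,0,255],[0,0,0,0,0,0,255],[0,0,0,0,0,0,255]],
])

```text
time: 9.35
tool_pos: [0.5547, 0.0699, 0.0861]
tcp_rot: [0.0, 0.785, 0.62, -0.0]
force: [-0.2, -0.7, -0.3]
finger_gap: 0.003
```

```bash
python3 w.py w3
```

```text
9.35 tcp [554.65905864  69.92656514  86.12022625] z [-4.49111160e-05 -1.07188746e-04 -9.99999993e-01] yaw y -13.364264255756094 F [-0.22286018 -0.67015043 -0.27898439] gap 0.002738322319657192 j [-0.53  0.64  0.43  1.9  -0.4   0.69 -0.09]
```

View pics/w3.png

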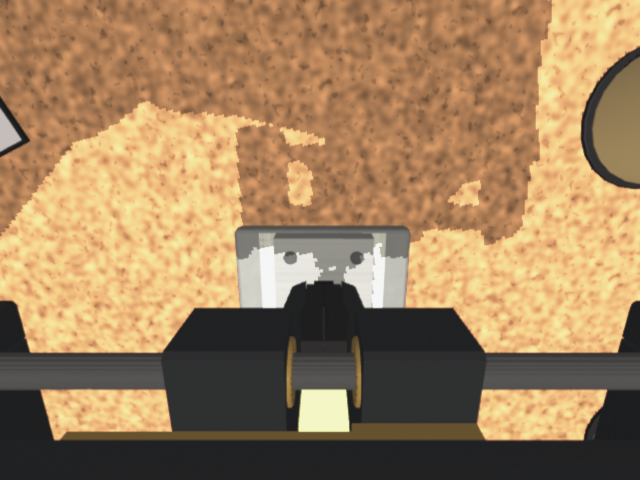

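The slide lies flat on the bed, tail corners at about (275,235) and (374,235). The closed fingers are above the tail, behind the bar.

Request:
move_arm([
  [[0,0,0,0.7,3,0,255],[0,0,0,0,0,-20,255],[0,0,0,0,0,-20,255],[0,0,0,0,0,-8,255],[0,0,0,0,0,0,255],[0,0,0,0,0,0,255]],
])

```text
time: 10.0
tool_pos: [0.5558, 0.0732, 0.0386]
tcp_rot: [0.0, 0.784, 0.62, 0.0]
force: [-0.3, -0.0, 0.1]
finger_gap: 0.002
```

Request:
move_arm([
  [[0,0,0,-0.7,-3,0,255],[0,0,0,-0.7,-3,0,255],[0,0,0,-0.7,-3,0,255],[0,0,0,-0.7,-3,0,255],[0,0,0,-0.7,-3,0,255],[0,0,0,0,0,0,255]],
])

```text
time: 10.6
tool_pos: [0.5524, 0.0582, 0.0385]
tcp_rot: [0.0, 0.784, 0.62, 0.001]
force: [1.2, 3.1, 2.1]
finger_gap: 0.006
```

Request:
move_arm([
  [[0,0,0,-0.7,-3,0,255],[0,0,0,-0.7,-3,0,255],[0,0,0,-0.7,-3,0,255],[0,0,0,-0.7,-3,0,255]],
])

```text
time: 11.0
tool_pos: [0.549, 0.046, 0.0381]
tcp_rot: [-0.0, 0.784, 0.62, -0.0]
force: [0.9, 3.8, 3.7]
finger_gap: 0.001
```

Request:
move_arm([
  [[0,0,0,-0.7,-3,0,255],[0,0,0,-0.7,-3,0,255],[0,0,0,-0.7,-3,0,255],[0,0,0,-0.7,-3,0,255]],
])

```text
time: 11.4
tool_pos: [0.5462, 0.034, 0.0381]
tcp_rot: [-0.0, 0.784, 0.62, -0.0]
force: [0.6, 4.3, 2.9]
finger_gap: 0.009
```

Request:
move_arm([
  [[0,0,0,0,0,3,255],[0,0,0,0,0,0,255],[0,0,0,0,0,0,255]],
])

```text
time: 11.7
tool_pos: [0.5457, 0.0333, 0.0409]
tcp_rot: [0.0, 0.785, 0.62, -0.001]
force: [0.6, -0.0, -0.5]
finger_gap: 0.005
```

Request:
move_arm([
  [[0,0,0,-0.5,-2,0,255],[0,0,0,-0.5,-2,0,255],[0,0,0,-0.5,-2,0,255]],
])

```text
time: 12.0
tool_pos: [0.5446, 0.0283, 0.0409]
tcp_rot: [-0.0, 0.784, 0.62, -0.0]
force: [0.3, 1.8, -1.5]
finger_gap: 0.006
```

Request:
move_arm([
  [[0,0,0,-0.35,-1.5,0,255],[0,0,0,-0.35,-1.5,0,255],[0,0,0,-0.35,-1.5,0,255],[0,0,0,-0.35,-1.5,0,255]],
])

```text
time: 12.4
tool_pos: [0.5433, 0.0222, 0.0411]
tcp_rot: [-0.0, 0.784, 0.62, -0.0]
force: [0.0, 2.0, -0.8]
finger_gap: 0.006
```

Request:
move_arm([
  [[0,0,0,-0.35,-1.5,0,255],[0,0,0,-0.35,-1.5,0,255],[0,0,0,-0.35,-1.5,0,255],[0,0,0,-0.35,-1.5,0,255]],
])

```text
time: 12.8
tool_pos: [0.542, 0.0161, 0.0411]
tcp_rot: [0.0, 0.784, 0.62, 0.0]
force: [0.8, 2.6, -2.0]
finger_gap: 0.002
```

Request:
move_arm([
  [[0,0,0,-0.35,-1.5,0,255],[0,0,0,-0.35,-1.5,0,255],[0,0,0,-0.35,-1.5,0,255],[0,0,0,-0.35,-1.5,0,255]],
])

```text
time: 13.2
tool_pos: [0.5408, 0.0108, 0.0411]
tcp_rot: [-0.0, 0.784, 0.62, 0.0]
force: [1.2, 3.4, -1.7]
finger_gap: 0.003
```

Request:
move_arm([
  [[0,0,0,-0.35,-1.5,0,255],[0,0,0,-0.35,-1.5,0,255],[0,0,0,-0.35,-1.5,0,255],[0,0,0,-0.35,-1.5,0,255]],
])

```text
time: 13.6
tool_pos: [0.5391, 0.004, 0.0411]
tcp_rot: [0.0, 0.784, 0.62, -0.0]
force: [0.7, 3.8, -2.0]
finger_gap: 0.003
```

Request:
move_arm([
  [[0,0,0,-0.35,-1.5,0,255],[0,0,0,-0.35,-1.5,0,255],[0,0,0,-0.35,-1.5,0,255],[0,0,0,-0.35,-1.5,0,255]],
])

```text
time: 14.0
tool_pos: [0.5378, -0.0019, 0.0411]
tcp_rot: [0.0, 0.784, 0.62, -0.0]
force: [1.2, 2.7, -1.7]
finger_gap: 0.009
```

Request:
move_arm([
  [[0,0,0,-0.23,-1,0,255],[0,0,0,-0.23,-1,0,255],[0,0,0,-0.23,-1,0,255],[0,0,0,-0.23,-1,0,255]],
])

```text
time: 14.4
tool_pos: [0.5369, -0.0058, 0.0411]
tcp_rot: [0.0, 0.784, 0.62, -0.0]
force: [1.0, 3.3, -0.6]
finger_gap: 0.008
```

Request:
move_arm([
  [[0,0,0,0,0,0,255],[0,0,0,0,0,0,255]],
])

```text
time: 14.6
tool_pos: [0.5368, -0.0061, 0.0411]
tcp_rot: [0.0, 0.785, 0.62, -0.0]
force: [1.5, 2.3, -0.6]
finger_gap: 0.006
```

Request:
move_arm([
  [[0,0,0,0.05,0.2,0,255],[0,0,0,0,0,0,255]],
])

```text
time: 14.8
tool_pos: [0.5368, -0.006, 0.0411]
tcp_rot: [0.0, 0.785, 0.62, -0.0]
force: [0.9, 0.9, -1.0]
finger_gap: 0.008
```

Request:
move_arm([
  [[0,0,0,-0.05,-0.2,0,255],[0,0,0,0,0,0,255]],
])

```text
time: 15.0
tool_pos: [0.5368, -0.0061, 0.0411]
tcp_rot: [0.0, 0.785, 0.62, -0.0]
force: [-0.3, 1.2, -0.3]
finger_gap: 0.003
```

Request:
move_arm([
  [[0,0,0,-0.12,-0.5,0,255]],
])

```text
time: 15.1
tool_pos: [0.5368, -0.0061, 0.0411]
tcp_rot: [-0.0, 0.784, 0.62, 0.0]
force: [0.5, 3.4, -1.2]
finger_gap: 0.007
```

Request:
move_arm([
  [[0,0,0,-0.12,-0.5,0,255]],
])

```text
time: 15.2
tool_pos: [0.5368, -0.0062, 0.0411]
tcp_rot: [-0.0, 0.784, 0.62, 0.0]
force: [1.2, 4.2, -1.7]
finger_gap: 0.007
```

Request:
move_arm([
  [[0,0,0,-0.12,-0.5,0,255],[0,0,0,0,0,0,255]],
])

```text
time: 15.4
tool_pos: [0.5366, -0.0069, 0.0411]
tcp_rot: [-0.0, 0.784, 0.62, 0.0]
force: [1.6, 3.7, -0.8]
finger_gap: 0.004
```

Request:
move_arm([
  [[0,0,0,-0.12,-0.5,0,255],[0,0,0,0,0,0,255]],
])

```text
time: 15.6
tool_pos: [0.5364, -0.0077, 0.0411]
tcp_rot: [0.0, 0.784, 0.62, 0.0]
force: [0.6, 3.7, -0.4]
finger_gap: 0.005
```

Request:
move_arm([
  [[0,0,0,-0.12,-0.5,0,255],[0,0,0,-0.12,-0.5,0,255],[0,0,0,-0.12,-0.5,0,255],[0,0,0,-0.12,-0.5,0,255]],
])

```text
time: 16.0
tool_pos: [0.5359, -0.0098, 0.0411]
tcp_rot: [-0.0, 0.784, 0.62, 0.0]
force: [1.7, 3.4, -1.0]
finger_gap: 0.006
```

Request:
move_arm([
  [[0,0,0,-0.12,-0.5,0,255],[0,0,0,-0.12,-0.5,0,255]],
])

```text
time: 16.2
tool_pos: [0.5357, -0.0108, 0.0411]
tcp_rot: [0.0, 0.784, 0.62, 0.0]
force: [1.6, 4.1, -0.5]
finger_gap: 0.006
```

Request:
move_arm([
  [[0,0,0,-0.12,-0.5,0,255],[0,0,0,-0.12,-0.5,0,255],[0,0,0,-0.12,-0.5,0,255],[0,0,0,-0.12,-0.5,0,255]],
])

```text
time: 16.6
tool_pos: [0.5352, -0.0128, 0.0411]
tcp_rot: [0.0, 0.784, 0.62, 0.0]
force: [0.5, 4.4, -1.1]
finger_gap: 0.009
```

Request:
move_arm([
  [[0,0,0,-0.12,-0.5,0,255],[0,0,0,-0.12,-0.5,0,255],[0,0,0,-0.12,-0.5,0,255],[0,0,0,-0.12,-0.5,0,255]],
])

```text
time: 17.0
tool_pos: [0.5347, -0.0148, 0.0411]
tcp_rot: [0.0, 0.784, 0.62, -0.0]
force: [2.0, 3.4, -1.0]
finger_gap: 0.007
```

Request:
move_arm([
  [[0,0,0,-0.12,-0.5,0,255],[0,0,0,-0.12,-0.5,0,255],[0,0,0,-0.12,-0.5,0,255],[0,0,0,-0.12,-0.5,0,255]],
])

```text
time: 17.4
tool_pos: [0.5345, -0.0157, 0.0412]
tcp_rot: [-0.0, 0.784, 0.62, 0.0]
force: [2.8, 7.4, -0.3]
finger_gap: 0.009
```

Force is rising steeply and the motion has stalled. I'll continue in very small steps.

Request:
move_arm([
  [[0,0,0,-0.07,-0.3,0,255],[0,0,0,0,0,0,255]],
])

```text
time: 17.6
tool_pos: [0.5345, -0.0157, 0.0411]
tcp_rot: [-0.0, 0.784, 0.621, 0.001]
force: [1.2, 6.8, -1.7]
finger_gap: 0.002
```

Request:
move_arm([
  [[0,0,0,-0.12,-0.5,0,255],[0,0,0,0,0,0,255]],
])

```text
time: 17.8
tool_pos: [0.5346, -0.0158, 0.0412]
tcp_rot: [-0.0, 0.784, 0.621, 0.001]
force: [3.1, 7.5, -1.9]
finger_gap: 0.006
```

Request:
move_arm([
  [[0,0,0,-0.12,-0.5,0,255],[0,0,0,0,0,0,255]],
])

```text
time: 18.0
tool_pos: [0.5347, -0.0159, 0.0412]
tcp_rot: [-0.001, 0.784, 0.621, 0.001]
force: [2.5, 8.9, -1.4]
finger_gap: 0.003
```

Request:
move_arm([
  [[0,0,0,-0.12,-0.5,0,255],[0,0,0,0,0,0,255]],
])

```text
time: 18.2
tool_pos: [0.5348, -0.0159, 0.0413]
tcp_rot: [-0.001, 0.784, 0.621, 0.001]
force: [3.4, 10.5, -1.2]
finger_gap: 0.007
```

That is 11 N along the feed, with the TCP stationary while the command advanced 1.8 mm, so the slide is home. I'll back off, rise and go above the key.

Request:
move_arm([
  [[0,0,0,0.7,3,0,255],[0,0,0,0.9,4,0,255],[0,0,0,0,0,0,255],[0,0,0,0,0,30,255],[0,0,0,0,0,40,255],[0,0,0,0,0,40,255],[0,0,0,0,0,40,255],[0,0,0,0,0,10,255],[0,0,0,0,0,0,255]],
])

```text
time: 19.1
tool_pos: [0.5361, -0.0121, 0.2024]
tcp_rot: [0.001, 0.785, 0.62, 0.001]
force: [-0.4, -0.3, 0.1]
finger_gap: 0.003
```

Request:
move_arm([
  [[0,0,0,-7,-28,0,255],[0,0,0,-7,-28,0,255],[0,0,0,-7,-28,0,255],[0,0,0,-7,-28,0,255],[0,0,0,-6,-28,0,255],[0,0,0,0,0,0,255],[0,0,0,0,0,0,255]],
])

```text
time: 19.8
tool_pos: [0.5001, -0.1518, 0.1995]
tcp_rot: [-0.001, 0.785, 0.62, -0.001]
force: [-0.9, -0.1, 0.8]
finger_gap: 0.009
```

```bash
python3 w.py w4
```

```text
19.8 tcp [ 500.12661912 -151.81647515  199.46361842] z [-3.03960239e-03  2.43198936e-04 -9.99995351e-01] yaw y -13.438486510980201 F [-0.85014189 -0.07115116  0.79927127] gap 0.009249314600700463 j [-0.23  0.41  0.55  1.93 -0.28  0.87  0.23]
```

View pics/w4.png

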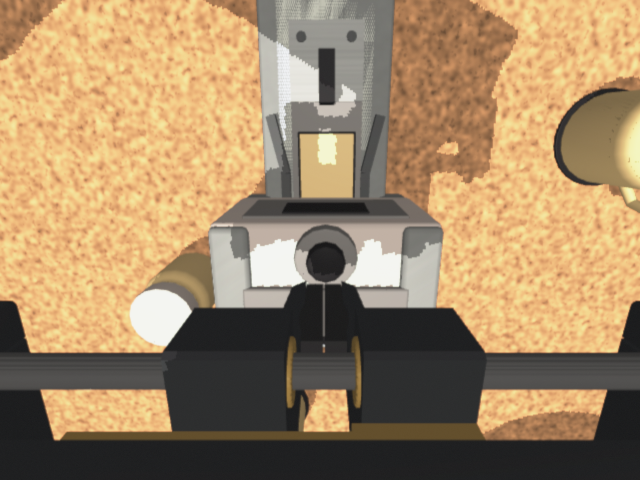

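The key's black top is at (325,261). The slide is straight between the rails, with tail corners at (289,19) and (366,19) and the bar at rows 48–104. I'll compute both.

```bash
python3 - <<'E'
import numpy as np,cv2
from h import *
f=np.load("w4.npz");p,K,R,t=[f[k] for k in("p","K","R","t")]
o=np.array([510.2,-114]);a=np.radians(-103.4);u=np.array([np.cos(a),np.sin(a)]);v=np.array([-u[1],u[0]])
for n,q,z in(("key",(325,261),.146),("tailL",(289,19),.030),("tailR",(366,19),.030),("bar backtop",(327,48),.064),("plate back",(326,132),.029),("tcp",None,0)):
    x=ray(q,z,K,R,t)[0,:2]*1000 if q else np.array([500.1,-151.8]); print(n,x.round(1),((x-o)@u).round(1),((x-o)@v).round(1))
E
```

```text
key [ 500.  -150.9] 38.3 -1.4
tailL [509.3   9.4] -119.8 -29.5
tailR [567.8  -4.7] -119.7 30.7
bar backtop [531.7 -24. ] -92.5 0.1
plate back [517.9 -79.7] -35.2 -0.4
tcp [ 500.1 -151.8] 39.1 -1.1
```

Nose at x +70.2 by vision against about 70.7 by feel, so they agree. The TCP is within 1 mm of the key centre, so I'll press.

Request:
move_arm([
  [[0,0,0,0,0,-20,255],[0,0,0,0,0,-20,255],[0,0,0,0,0,-7,255],[0,0,0,0,0,-2,255],[0,0,0,0,0,-2,255],[0,0,0,0,0,-1,255],[0,0,0,0,0,-1,255],[0,0,0,0,0,0,255],[0,0,0,0,0,0,255]],
])

```text
time: 20.75
tool_pos: [0.5018, -0.1514, 0.1485]
tcp_rot: [0.0, 0.784, 0.62, 0.0]
force: [0.1, 0.7, 1.7]
finger_gap: 0.004
```

Request:
move_arm([
  [[0,0,0,0,0,-1,255],[0,0,0,0,0,-1,255],[0,0,0,0,0,-1,255],[0,0,0,0,0,0,255],[0,0,0,0,0,0,255]],
])

```text
time: 21.25
tool_pos: [0.5018, -0.1515, 0.1452]
tcp_rot: [0.0, 0.784, 0.62, 0.0]
force: [2.3, 1.9, 3.6]
finger_gap: 0.004
```

Request:
move_arm([
  [[0,0,0,0,0,-1,255],[0,0,0,0,0,-1,255],[0,0,0,0,0,0,255]],
])

```text
time: 21.55
tool_pos: [0.5019, -0.1515, 0.1443]
tcp_rot: [-0.0, 0.784, 0.62, 0.001]
force: [-2.3, 4.5, 16.0]
finger_gap: 0.003
```

Request:
move_arm([
  [[0,0,0,0,0,0.5,255],[0,0,0,0,0,0,255]],
])

```text
time: 21.75
tool_pos: [0.5018, -0.1515, 0.1443]
tcp_rot: [0.0, 0.784, 0.62, 0.0]
force: [-0.6, 2.2, 10.5]
finger_gap: 0.008
```

```bash
python3 - <<'E'
import numpy as np
from h import *
f=np.load("w4.npz");d,K,R,t=[f[k] for k in("d","K","R","t")]
W=cloud(d,K,R,t)*1000
m=lambda r,c:(np.nanmedian(W[r[0]:r[1],c[0]:c[1],2]).round(1),W[r[0]:r[1],c[0]:c[1],2].std().round(2))
print("key",m((254,268),(316,334)),"headL",m((255,275),(262,285)),"headR",m((255,275),(370,395)),"table",m((250,350),(480,520)),"bed",m((20,100),(266,280)))
print("row 261",[(c,int(W[261,c,2])) for c in range(285,366,4)]); print("col 325",[(r,int(W[r,325,2])) for r in range(215,284,4)])
E
```

```text
key (np.float64(149.3), np.float64(0.56)) headL (np.float64(127.4), np.float64(0.62)) headR (np.float64(127.3), np.float64(9.74)) table (np.float64(-0.8), np.float64(30.08)) bed (np.float64(17.4), np.float64(29.25))
row 261 [(285, 127), (289, 127), (293, 127), (297, 138), (301, 139), (305, 139), (309, 148), (313, 148), (317, 149), (321, 149), (325, 148), (329, 149), (333, 149), (337, 148), (341, 149), (345, 144), (349, 139), (353, 139), (357, 126), (361, 128), (365, 127)]
col 325 [(215, 113), (219, 117), (223, 124), (227, 137), (231, 139), (235, 140), (239, 139), (243, 144), (247, 148), (251, 149), (255, 149), (259, 149), (263, 149), (267, 150), (271, 149), (275, 149), (279, 149), (283, 139)]
```

Depth shows the key top at about 150 mm free and the collar at about 140. The hard stop at 144.3 is therefore full travel of about 6 mm, reached with 10–16 N. I'll now rise clear and check.

Request:
move_arm([
  [[0,0,0,0,0,10,255],[0,0,0,0,0,30,255],[0,0,0,0,0,40,255],[0,0,0,-5,35,10,255],[0,0,0,-10,45,0,255],[0,0,0,-10,45,0,255],[0,0,0,-10,45,0,255],[0,0,0,-10,45,0,255],[0,0,0,-10,45,0,255],[0,0,0,-10,45,0,255],[0,0,0,0,0,0,255],[0,0,0,0,0,0,255]],
])

```text
time: 22.95
tool_pos: [0.4359, 0.1533, 0.2334]
tcp_rot: [0.0, 0.784, 0.621, -0.001]
force: [0.3, -0.9, 0.1]
finger_gap: 0.006
```

```bash
python3 - <<'E'
from station import arm
import cv2,numpy as np
s=arm.sense();print(s["time"],s["tool_pos"],s["force"])
p,d=arm.read_camera("top");a=np.load("top.npz")["p"]
np.savez("top3p.npz",p=p)
df=cv2.GaussianBlur(cv2.absdiff(a,p),(5,5),0).max(2)
v=np.vstack([p[60:360,100:560,::-1],cv2.cvtColor(df[60:360,100:560],cv2.COLOR_GRAY2BGR)]);cv2.imwrite("pics/end.png",v)
E
```

```text
22.95 [0.43588548 0.15330226 0.23338068] [ 0.33676846 -0.91744291  0.11672193]
```

View pics/end.png

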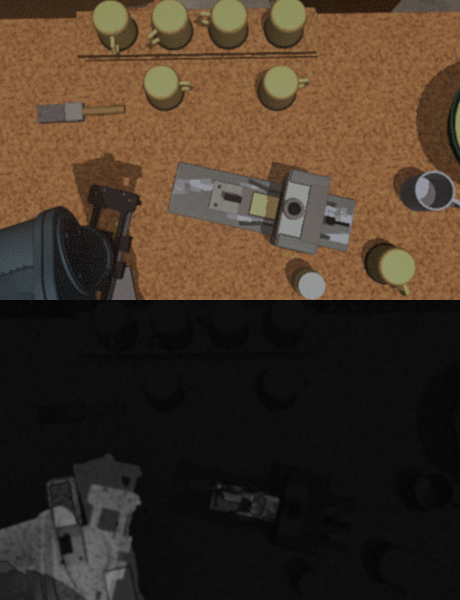

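The slide is seated under the head, straight between the rails. The difference image changes only at the slide and the arm, so the mugs and other things I can see are unmoved. Handing in.

```bash
python3 -c "
from station import arm
print(arm.close_job(), arm.sense()['time'])"
```

```text
the job is handed in; nothing more can be done
the job is handed in; nothing more can be done
```

The slide is home against the backstop, the read key was pressed all the way down, and the job was handed in at about 23 s.

- **Slide:** I laid it nose first in the infeed guide, let go, and pushed it from behind its bar with closed fingers. Sliding took about 2–4.5 N. It then stopped dead and the force rose to 11 N, which I took as home.
- **Home check:** The nose is at reader x of about 70.7 mm by feel and 70.2 mm by the wrist camera taken after backing off. The final top view still shows the slide in place.
- **Key:** I pressed it to a hard stop at 144.3 mm from about 150 mm, which is the full 6 mm of travel. The force briefly read 16 N, higher than I meant but under the 18 N limit.
- **Disagreement:** The key's top measured about 150 mm by depth and touch, not the stated 146 mm.
- **Bystanders:** Comparing top views before and after, nothing visible had changed except the slide and the arm. The test plate was hidden by the arm in the last picture, so I could not check it.

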